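# Return the setting block, then hold the dispenser's clamp bolt for tightening

## Robot

A 6-joint arm with a two-finger parallel gripper is mounted at the origin on a cart in front of the work surface, level with it; the furniture and walls round the work are solid. World frame = base frame: x ahead of the robot, y to its left, z up, the work surface at z = 0. Lengths are in m, angles in degrees, forces in N, time in s.
With the tool pointing down it reaches from about 0.25 to 0.775 m from the base axis. Payload 8.9 kg.
Tool frame: the origin (TCP) lies between the finger pads; the fingertips stand 17 mm ahead of it and the grasp point (between the pads) lies 2 mm behind it (tcp_to_tips is the distance from the TCP to the fingertips, in m); z points along the fingers, y is the line along which they close (so a half turn about z gives the same grasp; the last joint's range is limited). The gripper opens to 85 mm and grips with 20 to 120 N. Pads are 22 mm wide; open, the fingers measure 114 mm over their backs; the gripper's body (76 mm by 85 mm) begins 54 mm behind the grasp point. The pads swing forward as they close: fully open they stand 13 mm farther back than shut.
Start: joints at [-83.096, 16.656, -8.789, 64.555, 0, 82.019], TCP at [0.135, -0.507, 0.248] pointing down, gripper open.
Joint ranges: [-144.48, 144.48], [-52.06, 99.96], [-74.48, 78.29], [-112.23, 115.85], [-86.99, 84.42], [-180, 180]. Speed limits (degrees/s): [127.2, 127.2, 159.86, 180, 180, 180].

## Interface

Orientations are given as [roll, pitch, yaw] about the fixed x, y, z axes, in that order (R = Rz(yaw) Ry(pitch) Rx(roll)).
In Python, from station import observe, get_image, hand_in, spot_in, tcp_to_tips gives the robot as it stands.
- The arm moves only by the tool servo_tool, never from a script. Its argument "steps" is a list of rows, each an object of numbers: "tx", "ty", "tz": the shift along the tool's x, y, z in cm; "turn": the turn about the tool's z in rad. A call has 1 to 20 rows; each row shifts and turns the commanded pose from where the row before left it, along the tool's axes as they then stand; what a row does not reach is not made up. A row lasts 1/12 s, in which the tool goes at most 41.7 mm and 7.16 degrees, less where a joint would pass 70% of its speed; a pose out of reach is approached as far as the arm can. A call with a gripper value outside its range is refused whole. "hand" is the opening in per cent of the stroke, from 0 (shut) to 100 (fully open), set as the call begins (left out, the last holds). The fingers move at their own pace and stop on an object; "grip_force" is the grip in N (left out, the last holds). Time passes only in rows, so rows that do not move let the fingers close. It gives the time, the measured TCP pose, the force, the opening and the grip force at its end, in the units of the state.
- observe(): the state, without advancing time (a new reading comes with each control period).
- get_image(name): name is "side" or "top" or "wrist"; returns a dict with "frame" (400x640x3 uint8, red, green, blue), "K" (3x3 intrinsics, pixels), "eye" and "rotation" of the camera in the world. Camera axes: x right, y down, z forward; pixel columns grow to the right and rows downward; lengths in m; the calibration is good to about 2 mm. A picture is of the moment at which its call begins. There is no depth.
- hand_in(): hands the job in; it is judged then, once.
Trained networks look in a picture, given as the dict that the camera call returned (one of the last four; its "shot" number tells which), for a name from the list of things; names that differ only in an ending like _2 or _b are one class to them, and where a whole thing is asked for, a point or a joint stands for the part that bears it (a point fixed in the world has none). Each returns a list of dicts, best first, with "score" (0 to 1); they miss things now and then, are a little off and sometimes report something else, mostly with a low value. They report only what shows in the picture. A call takes as long as a camera call. They do not tell look-alikes from the thing itself.
- spot_in(picture, target): "at" ([column, row] in pixels, amid what is visible of it).
The state is a dict: "time": time; "joint_positions": joint angles; "joint_velocities": joint speeds; "joint_torque": joint torques, N m; "ee_pos": TCP position; "tcp_rot": TCP orientation; "contact_force": force on the tool from outside, world axes, zero at the start; "wrist_torque": the same for the moment, N m; "width": finger opening in m; "grasp_force": force on a finger pad.
Only numpy, scipy, OpenCV 4.12 (cv2) and the standard library are available. Lean on these libraries where they do the work, as an engineer would, in place of code of your own. Each camera call takes 0.05 s, during which the arm holds its last target. There are 200 camera calls.

## Task

The dose stop of the syringe dispenser has just been set with the longest setting block and its clamp nut is only finger-tight. Lift the block out of the gap between stop and carriage, put it all the way down into its own slot in the block stand and let go; then reach down into that gap behind the stop plate, take the hidden bolt head squarely across two of its flats and finish still gripping it firmly, so that it cannot turn while I tighten the nut. Do not shift the stop from its setting or turn the bolt round, and leave the other two blocks and the vial where they stand.

Things in the scene. Friction and masses are not known exactly. Their poses are not given: they have to be found in the camera images.
- dispenser: Syringe dispenser fixed to the worktop: grey base plate 300 x 104 mm, 10 mm thick, aluminium side cheek, low guide rail, steel stop bracket, dark carriage, glass syringe. Origin on the worktop under the middle of the gap between stop plate and carriage; x along the syringe from stop to nozzle (away from the robot, within 0.3 rad), y to the side cheek that carries the bolt, z up.
- gap_floor (a point): Middle of the gap's floor, 10 mm above the dispenser's origin, same axes. From here the gap spans x -43.5 (stop plate) to +43.5 mm (carriage) and y -19 (guide rail) to +31 mm (bracket leg). Heights of the tops above this floor: stop plate 57, carriage 56, bracket leg 54, side cheek 54, guide rail 36 mm. The base reaches from x -90 to +210, y -42 to +62 mm.
- stop_face (a point): Point on the face of the stop plate that looks to the carriage, 46 mm above the worktop. The plate (54 mm wide, 6 mm thick, top 67 mm above the worktop) stands between the robot and the bolt head and hides it. Beyond the base plate, the bolt's threaded end juts out to dispenser y +84 mm and the carriage's ball knob to y -66 mm, both below 66 mm.
- stop (a joint): Shift in m of the stop bracket along the dispenser's x from its setting: 0 as set, + towards the carriage. Held only by the finger-tight nut: a push of about 18 N starts it sliding.
- bolt (a joint): Turn in rad of the clamp bolt about the dispenser's y; 0 when two of its six flats are upright, facing +x and -x of the dispenser. Starts up to 0.22 rad either side, turns with light friction (0.02 N m). The flats are oiled (friction 0.2), so upright fingers closing on it along the dispenser's x seat on these two flats. Turned past 0.45 rad, the nut comes loose.
- bolt_head (a point): Centre of the bolt's dark hex head: 24 mm across flats, 14 mm long along the dispenser's y, at dispenser x 0, y 17, z 48 mm. It stands off the bracket leg on two washers (7 mm together), so it spans y 10 to 24 mm. With the block out, 31 mm are free on either side of it along x; 38 mm from its centre down to the base plate.
- bolt_hex: The same hex head: origin at its centre, the bolt's axis along y.
- block_long_grip (a point): In the grip tab of the longest setting block (loose, aluminium, about 0.2 kg, three dots): foot 85 mm (x) x 22 x 30 mm high; upright tab in its middle, 12 mm thick along x, 20 mm wide along y, from 30 to 74 mm above the underside. Site 52 mm above the underside. Starts in the gap on the base plate, 1 mm free at each end, middle at dispenser y -6 mm, 5 mm clear of the bolt head.
- block_long: The same block: origin at the middle of its underside, x along its length.
- block_stand: Grey plastic stand fixed to the worktop, 120 mm (x) x 150 mm (y), 24 mm high, with three slots along its x, 14 mm deep, 46 mm apart; at the front (-x) each has a paper label with one, two or three dots. Origin under its middle. One-dot slot (short block) at y -46, two-dot (middle block) at y 0, three-dot at y +46 mm.
- slot_3 (a point): Middle of the floor of the empty three-dot slot, the longest block's own: 10 mm above the worktop, 14 mm below the stand's top, 89 mm (x) x 26 mm (y), so 2 mm of clearance all round, with a 1.5 mm chamfer. Seated, the block's grip point is 52 mm above this point, block x along slot x, either way round.
- block_short_grip (a point): Grip point (52 mm above the underside) of the short setting block, 45 mm long, one dot, standing in its slot; to be left alone.
- block_middle_grip (a point): Grip point (52 mm above the underside) of the middle setting block, 65 mm long, two dots, standing in its slot; to be left alone.
- vial_near: Glass vial, 33 mm across, 50 mm high, standing between dispenser and stand; to be left alone. Origin under its middle.
There are look-alikes about, which are no part of the job. What is shaped like the block_long but green is not meant.

How it is judged:
By the outcome, as a careful person would: the job done as asked, in the order asked, and still so for the second after the job is handed in, while the arm keeps its last pose, push and grip.
It also fails if it takes over 48 s, if anything falls off the work surface, if the arm or the gripper's body presses on something with over 40 N, if the wrist force passes 120 N, or if a joint passes its speed limit or range.

## Working session

There is one attempt and no reset: what is moved stays moved. The work goes in short steps, Python scripts to look and compute and a tool call to move; the robot and the scene stay as the last step left them, time stands still between calls to the robot, and variables do not carry over. Pictures are saved under pics/ and viewed, at most 10 in all, crops included, and the job is handed in when it is done.

Besides the shell and the picture viewer there is one more tool, called after "Call:" in YAML: its name, and indented under it one key for each argument. servo_tool: Moves the arm, as the interface text tells. Its arguments: {"type":"object","properties":{"steps":{"type":"array","items":{"type":"object","properties":{"tx":{"type":"number"},"ty":{"type":"number"},"tz":{"type":"number"},"turn":{"type":"number"}}}},"hand":{"type":"number"},"grip_force":{"type":"number"}},"required":["steps"]}

```bash
mkdir -p pics; ls; cat > h.py <<'E'
import numpy as np, cv2
from station import observe, get_image, hand_in, spot_in, tcp_to_tips
def save(p,n): cv2.imwrite('pics/'+n, p['frame'][:,:,::-1])
def ray(p,uv):
    d=np.linalg.inv(p['K'])@np.array([uv[0],uv[1],1.]); d=np.array(p['rotation'])@d
    return np.array(p['eye']),d/np.linalg.norm(d)
def atz(p,uv,z):
    e,d=ray(p,uv); return e+d*(z-e[2])/d[2]
def proj(p,X):
    c=np.array(p['rotation']).T@(np.array(X,float)-np.array(p['eye'])); q=p['K']@c; return q[:2]/q[2]
def tri(pairs):
    A=0;b=0
    for p,uv in pairs:
        e,d=ray(p,uv); M=np.eye(3)-np.outer(d,d); A=A+M; b=b+M@e
    X=np.linalg.solve(A,b); return X
E
python3 - <<'E'
from h import *
np.set_printoptions(precision=4,suppress=True)
print(tcp_to_tips, observe())
P={n:get_image(n) for n in('side','top')}
for n,p in P.items():
    save(p,n+'0.png'); print(n,p['eye'],p['K'][0][0])
    print(np.array(p['rotation']))
    for t in ['block_long_grip','block_long','block_stand','slot_3','block_short_grip','block_middle_grip','vial_near','bolt_head','stop_face','dispenser','gap_floor']:
        try: print(t,[(np.round(r['at'],1),round(r['score'],2)) for r in spot_in(p,t)][:4])
        except Exception as e: print(t,e)
E
```

```text
pics
0.017 {'time': 0.0, 'joint_positions': array([-83.0952,  16.6897,  -8.8291,  64.5544,   0.0019,  82.019 ]), 'joint_velocities': array([ 0.0391,  0.0158, -0.0017, -0.075 , -0.0188, -0.0063]), 'joint_torque': array([  0.0004, -53.7144,  33.1368,   0.0161,  -0.0002,   0.    ]), 'ee_pos': array([ 0.1348, -0.507 ,  0.2477]), 'tcp_rot': array([-179.9278,   -0.012 ,   14.8858]), 'contact_force': array([-0.1194, -0.5587, -0.0656]), 'wrist_torque': array([0.0243, 0.0193, 0.0356]), 'grasp_force': 0.0, 'width': 0.08524453445898875}
side [0.2602 0.4968 0.6893] 408.99140891368324
[-135.1934   -0.7776 -152.8388]
block_long_grip [(array([367.9, 147.3]), 0.91), (array([300.3, 274.8]), 0.6)]
block_long [(array([373. , 144.4]), 0.82), (array([302.4, 275.3]), 0.74)]
block_stand [(array([315.5, 291.8]), 0.62)]
slot_3 [(array([338. , 194.8]), 0.82)]
block_short_grip [(array([350.4, 167.3]), 0.8), (array([277.8, 281.4]), 0.27)]
block_middle_grip [(array([347.1, 180.6]), 0.62)]
vial_near [(array([261.3, 206.6]), 0.92)]
bolt_head [(array([347.4, 181.9]), 0.74), (array([290.8, 283. ]), 0.49), (array([34
[... 225 characters left out ...]
0662  0.8914] 390.4373145702737
[-163.8274    0.3696  -92.1749]
block_long_grip [(array([235.5, 244.2]), 0.62), (array([438.8, 217.2]), 0.6)]
block_long [(array([437.1, 214.8]), 0.86), (array([238.6, 239. ]), 0.85)]
block_stand [(array([358.3, 232.1]), 0.77), (array([237.9, 241.1]), 0.31)]
slot_3 [(array([359.8, 230.5]), 0.95)]
block_short_grip [(array([224.4, 237.9]), 0.73), (array([386.8, 215. ]), 0.68), (array([234.6, 244.7]), 0.56)]
block_middle_grip [(array([366.1, 218.8]), 0.6)]
vial_near []
bolt_head [(array([223.6, 235.8]), 0.65)]
stop_face [(array([220.5, 251.9]), 0.65)]
dispenser [(array([236.3, 242.2]), 0.8)]
gap_floor [(array([231.5, 243.7]), 0.73), (array([385.8, 213.8]), 0.22)]
```

View pics/side0.png

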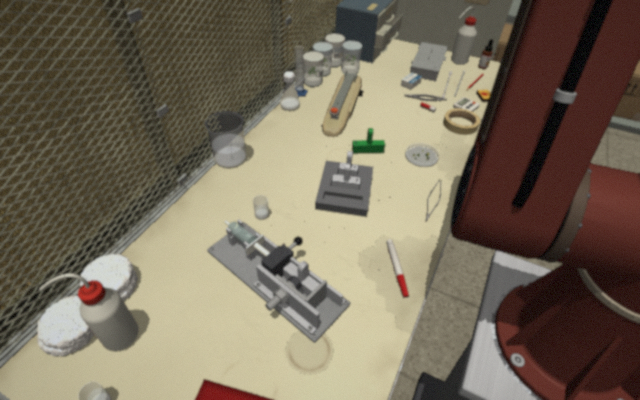

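View pics/top0.png

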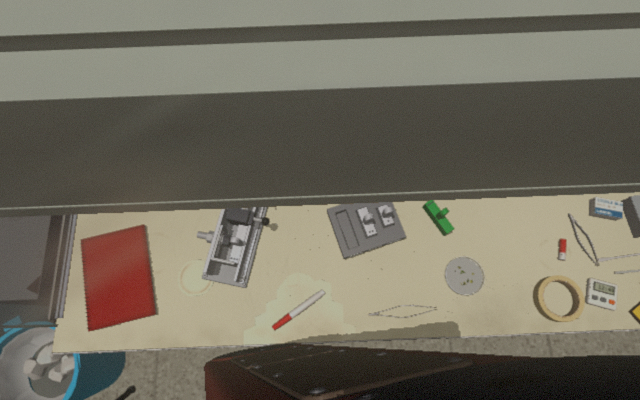

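Side view: dispenser around (290,280) with the bolt end at (275,298), stand at (345,187), vial at (261,207), and a green look-alike at (368,146). Top view: the long block's tab is at about (236,240) and the empty three-dot slot at (346,230). A shelf hides everything above row 205.

```bash
sed -i "s/^import numpy as np, cv2/import numpy as np, cv2\nfrom scipy.spatial.transform import Rotation as Ro\nnp.set_printoptions(precision=4,suppress=True)/; s/np.array(p\['rotation'\])/RM(p)/g" h.py; cat >> h.py <<'E'
def RM(p): return Ro.from_euler('xyz',p['rotation'],degrees=True).as_matrix()
E
python3 - <<'E'
from h import *
P={n:get_image(n) for n in('side','top','wrist')}
t,s,w=P['top'],P['side'],P['wrist']
print('wrist',w['eye'],w['rotation'],w['K'])
print('grip',atz(t,(236,241),.062),atz(s,(300.3,274.8),.062), tri([(t,(236,241)),(s,(300.3,274.8))]))
print('slot3',atz(t,(346,230),.01))
print('stand corners',[atz(t,c,.024)[:2] for c in[(354,258),(405,238)]],[atz(s,c,.024)[:2] for c in[(317,207),(368,212),(373,168),(325,163)]])
print('base front',[atz(t,c,.01)[:2] for c in[(203,278),(246,287)]])
print('vial',atz(s,(261,207),.025))
E
```

```text
wrist [ 0.2003 -0.4897  0.3742] [164.3967  -0.     -75.1104] [[327.2373   0.     313.6458]
 [  0.     327.2373 196.3864]
 [  0.       0.       1.    ]]
grip [0.4666 0.1168 0.062 ] [0.4649 0.1274 0.062 ] [0.4693 0.1196 0.0489]
slot3 [ 0.4932 -0.1254  0.01  ]
stand corners [array([ 0.4256, -0.1387]), array([ 0.4664, -0.2565])] [array([ 0.5295, -0.0703]), array([ 0.4228, -0.1095]), array([ 0.4667, -0.2532]), array([ 0.5797, -0.2145])]
base front [array([0.3961, 0.2002]), array([0.3726, 0.1036])]
vial [ 0.6393 -0.0111  0.025 ]
```

Call:
servo_tool:
  steps:
    - {"tx": 2.57, "ty": -2.86, "tz": 0.28}
    - {"tx": 2.57, "ty": -2.86, "tz": 0.28}
    - {"tx": 2.57, "ty": -2.86, "tz": 0.28}
    - {"tx": 2.57, "ty": -2.86, "tz": 0.28}
    - {"tx": 2.57, "ty": -2.86, "tz": 0.28}
    - {"tx": 2.57, "ty": -2.86, "tz": 0.28}
    - {"tx": 2.57, "ty": -2.86, "tz": 0.28}
    - {"tx": 2.57, "ty": -2.86, "tz": 0.28}
    - {"tx": 2.57, "ty": -2.86, "tz": 0.28}
    - {"tx": 2.57, "ty": -2.86, "tz": 0.28}
    - {"tx": 2.57, "ty": -2.86, "tz": 0.28}
    - {"tx": 2.57, "ty": -2.86, "tz": 0.28}
    - {"tx": 2.57, "ty": -2.86, "tz": 0.28}
    - {"tx": 2.57, "ty": -2.86, "tz": 0.28}
    - {"tx": 2.57, "ty": -2.86, "tz": 0.28}
    - {"tx": 2.57, "ty": -2.86, "tz": 0.28}
    - {"tx": 2.57, "ty": -2.86, "tz": 0.28}
    - {"tx": 2.57, "ty": -2.86, "tz": 0.28}
    - {"turn": -0.12}
    - {"turn": -0.12}
  hand: 40

```text
$.steps[0]: bad value
```

Call:
servo_tool:
  steps:
    - {"turn": -0.12}
    - {"turn": -0.12}
    - {"turn": -0.12}
    - {"turn": -0.12}
    - {"turn": -0.12}
    - {"turn": -0.12}
    - {"turn": -0.12}
    - {"turn": -0.12}
    - {"turn": -0.12}
    - {"turn": -0.12}
    - {"turn": -0.12}
    - {"turn": -0.12}
    - {"turn": -0.12}
    - {"turn": -0.12}
    - {"turn": -0.12}
    - {"turn": -0.12}
    - {"turn": -0.12}
    - {"turn": -0.12}
    - {"turn": -0.12}
    - {"turn": -0.12}

```text
$.steps[0]: bad value
```

```bash
python3 - <<'E'
from h import *
o=observe(); print(o['time'],o['ee_pos'],o['tcp_rot'],o['joint_positions'],o['width'],o['contact_force'])
w=get_image('wrist'); save(w,'w1.png'); np.save('w1.npy',w,allow_pickle=True); print(w['eye'],w['rotation'])
for t in ['block_long_grip','bolt_head','stop_face','gap_floor']: print(t,[(np.round(r['at'],1),round(r['score'],2)) for r in spot_in(w,t)][:3])
E
```

```text
1.35 [ 0.1349 -0.5074  0.2483] [179.9991   0.0019  14.8865] [-83.0954  16.6545  -8.7906  64.5538  -0.0017  82.0181] 0.0853920907118901 [ 0.5656 -0.8205 -0.2155]
[ 0.2003 -0.4897  0.3742] [164.3967  -0.     -75.1104]
block_long_grip []
bolt_head []
stop_face []
gap_floor []
```

View pics/w1.png

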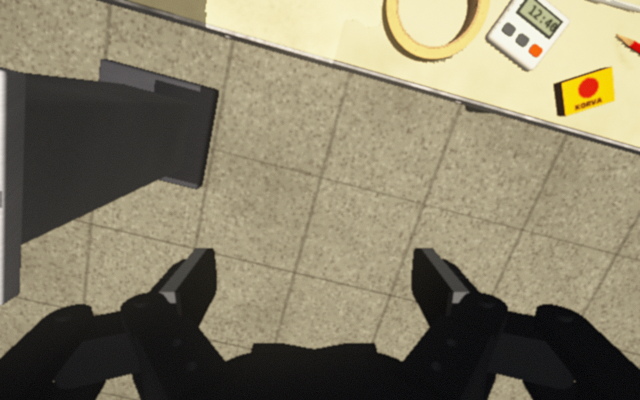

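The wrist picture shows only the floor and the table edge, because both moves were refused. I'll resend them with every field filled in.

Call:
servo_tool:
  steps:
    - {"tx": 2.57, "ty": -2.86, "tz": 0.28, "turn": 0}
    - {"tx": 2.57, "ty": -2.86, "tz": 0.28, "turn": 0}
    - {"tx": 2.57, "ty": -2.86, "tz": 0.28, "turn": 0}
    - {"tx": 2.57, "ty": -2.86, "tz": 0.28, "turn": 0}
    - {"tx": 2.57, "ty": -2.86, "tz": 0.28, "turn": 0}
    - {"tx": 2.57, "ty": -2.86, "tz": 0.28, "turn": 0}
    - {"tx": 2.57, "ty": -2.86, "tz": 0.28, "turn": 0}
    - {"tx": 2.57, "ty": -2.86, "tz": 0.28, "turn": 0}
    - {"tx": 2.57, "ty": -2.86, "tz": 0.28, "turn": 0}
    - {"tx": 2.57, "ty": -2.86, "tz": 0.28, "turn": 0}
    - {"tx": 2.57, "ty": -2.86, "tz": 0.28, "turn": 0}
    - {"tx": 2.57, "ty": -2.86, "tz": 0.28, "turn": 0}
    - {"tx": 2.57, "ty": -2.86, "tz": 0.28, "turn": 0}
    - {"tx": 2.57, "ty": -2.86, "tz": 0.28, "turn": 0}
    - {"tx": 2.57, "ty": -2.86, "tz": 0.28, "turn": 0}
    - {"tx": 2.57, "ty": -2.86, "tz": 0.28, "turn": 0}
    - {"tx": 2.57, "ty": -2.86, "tz": 0.28, "turn": 0}
    - {"tx": 2.57, "ty": -2.86, "tz": 0.28, "turn": 0}
  hand: 40

```text
time: 3.1
ee_pos: [0.4503, 0.1112, 0.1979]
tcp_rot: [180.0, -0.0, 14.9]
contact_force: [0.9, -0.9, 0.5]
width: 0.0341
grasp_force: 0.0
```

Call:
servo_tool:
  steps:
    - {"tx": 0, "ty": 0, "tz": 0, "turn": -0.12}
    - {"tx": 0, "ty": 0, "tz": 0, "turn": -0.12}
    - {"tx": 0, "ty": 0, "tz": 0, "turn": -0.12}
    - {"tx": 0, "ty": 0, "tz": 0, "turn": -0.12}
    - {"tx": 0, "ty": 0, "tz": 0, "turn": -0.12}
    - {"tx": 0, "ty": 0, "tz": 0, "turn": -0.12}
    - {"tx": 0, "ty": 0, "tz": 0, "turn": -0.12}
    - {"tx": 0, "ty": 0, "tz": 0, "turn": -0.12}
    - {"tx": 0, "ty": 0, "tz": 0, "turn": -0.12}
    - {"tx": 0, "ty": 0, "tz": 0, "turn": -0.12}
    - {"tx": 0, "ty": 0, "tz": 0, "turn": -0.12}
    - {"tx": 0, "ty": 0, "tz": 0, "turn": -0.12}
    - {"tx": 0, "ty": 0, "tz": 0, "turn": -0.12}
    - {"tx": 0, "ty": 0, "tz": 0, "turn": -0.12}
    - {"tx": 0, "ty": 0, "tz": 0, "turn": -0.12}
    - {"tx": 0, "ty": 0, "tz": 0, "turn": -0.12}
    - {"tx": 0, "ty": 0, "tz": 0, "turn": -0.12}
    - {"tx": 0, "ty": 0, "tz": 0, "turn": -0.12}
    - {"tx": 0, "ty": 0, "tz": 0, "turn": -0.12}
    - {"tx": 0, "ty": 0, "tz": 0, "turn": -0.12}

```text
time: 4.77
ee_pos: [0.4497, 0.109, 0.198]
tcp_rot: [180.0, 0.0, 152.7]
contact_force: [-0.5, -0.5, 0.9]
width: 0.0343
grasp_force: 0.0
```

Call:
servo_tool:
  steps:
    - {"tx": 0, "ty": 0, "tz": 0, "turn": -0.12}
    - {"tx": 0, "ty": 0, "tz": 0, "turn": -0.12}

```text
time: 4.93
ee_pos: [0.4497, 0.109, 0.198]
tcp_rot: [180.0, 0.0, 166.5]
contact_force: [-0.5, -0.4, -0.0]
width: 0.0342
grasp_force: 0.0
```

```bash
python3 - <<'E'
from h import *
w=get_image('wrist'); save(w,'w2.png'); np.save('w2.npy',w,allow_pickle=True); print(w['eye'],w['rotation'])
for t in ['block_long_grip','bolt_head']: print(t,[(np.round(r['at'],1),round(r['score'],2)) for r in spot_in(w,t)][:3])
o=observe(); print(o['time'],o['ee_pos'],o['tcp_rot'],o['joint_positions'])
E
```

```text
[0.3834 0.1251 0.3239] [164.455    0.0143  76.4907]
block_long_grip [(array([328.2, 200.5]), 0.71), (array([371.8, 158.3]), 0.23)]
bolt_head [(array([361.4, 204.4]), 0.92), (array([ 19.6, 316.7]), 0.6)]
5.0833 [0.4497 0.109  0.1979] [179.9989   0.0035 165.9697] [  4.558   12.0909 -22.8991  55.0063  -0.0001  18.5883]
```

View pics/w2.png

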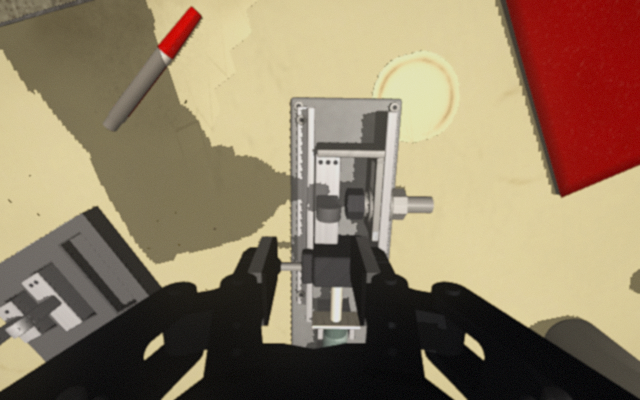

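The wrist view shows the dispenser running almost straight down the image. Front corners are at (292,99) and (400,99), the tab at about (328,208), the hex head at (357,203), the stop plate at row 153 and the carriage from row 250. I'll enlarge it.

```bash
python3 - <<'E'
import cv2
f=cv2.imread('pics/w2.png')[90:270,285:445]
f=cv2.resize(f,None,fx=3.3,fy=3.3,interpolation=cv2.INTER_CUBIC)
cv2.imwrite('pics/w2c.png',f)
g=cv2.imread('pics/w2.png')[200:345,0:165]
cv2.imwrite('pics/w2s.png',cv2.resize(g,None,fx=4,fy=4,interpolation=cv2.INTER_CUBIC))
E
```

```text
(no output)
```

View pics/w2c.png

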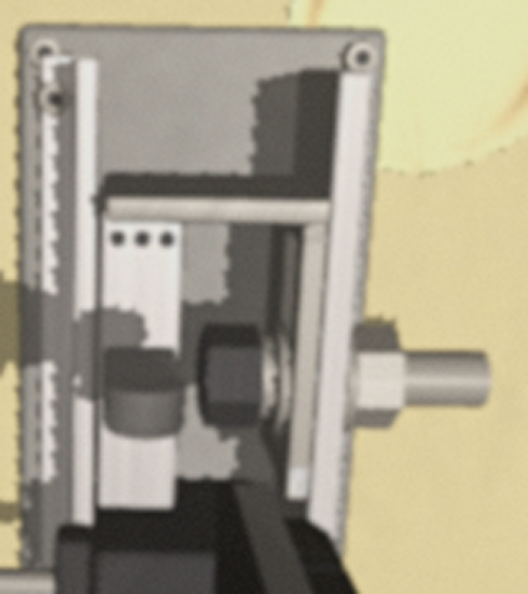

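View pics/w2s.png

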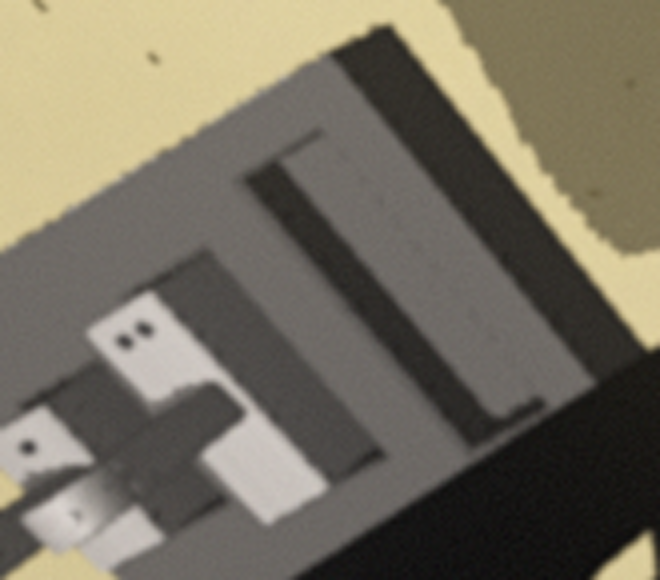

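The crop gives the base corners (20,28) and (384,31), the far end of the block's foot (97..175,508), the tab top (rows 388–433, columns 105–182) and the stop plate top (rows 198–222). The stand crop gives slot rim corners (245,180), (325,130), (470,445) and (545,403), with the stand corner at (332,55).

```bash
cat >> h.py <<'E'
from scipy.optimize import least_squares
def fit(p,pts,x0):
    M=np.array([a for a,_ in pts])/1000; U=np.array([b for _,b in pts],float)
    def W(x): 
        c,s=np.cos(x[2]),np.sin(x[2]); return np.c_[x[0]+c*M[:,0]-s*M[:,1],x[1]+s*M[:,0]+c*M[:,1],M[:,2]]
    f=lambda x:(np.array([proj(p,q) for q in W(x)])-U).ravel()
    r=least_squares(f,x0,x_scale=[.01,.01,.1],loss='soft_l1'); return r.x,f(r.x).reshape(-1,2)
def to(x,l): c,s=np.cos(x[2]),np.sin(x[2]); return np.array([x[0]+c*l[0]-s*l[1],x[1]+s*l[0]+c*l[1],l[2]])
E
python3 - <<'E'
from h import *
w=np.load('w2.npy',allow_pickle=True).item()
c=lambda a,b:(285+(a+.5)/3.3-.5,90+(b+.5)/3.3-.5)
g=lambda a,b:((a+.5)/4-.5,200+(b+.5)/4-.5)
D=[((-90,62,10),c(384,31)),((-90,-42,10),c(20,28)),((42.5,-17,40),c(97,507)),((42.5,5,40),c(175,510)),
((-6,-16,84),c(105,390)),((-6,4,84),c(183,386)),((6,-16,84),c(107,434)),((6,4,84),c(180,431))]
x,r=fit(w,D,[.466,.125,-.239]); print(x);print(r)
print('hex c',(proj(w,to(x,[0,.017,.048]))-[285,90])*3.3,'plate',(proj(w,to(x,[-.0495,.005,.067]))-[285,90])*3.3,(proj(w,to(x,[-.0435,.005,.067]))-[285,90])*3.3)
S=[((-60,75,24),g(332,55)),((-46,31.5,24),g(245,180)),((-46,60.5,24),g(325,130)),((46,31.5,24),g(470,445)),((46,60.5,24),g(545,403))]
y,r2=fit(w,S,[.52,-.16,.31]); print(y);print(r2); 
np.save('fit.npy',[x,y]); o=observe()
G=to(x,[0,-.006,0]); print('grip xy',G,'slot3',to(y,[0,.046,0]))
R=Ro.from_euler('xyz',o['tcp_rot'],degrees=True).as_matrix()
print('delta tool',R.T@(np.array([G[0],G[1],o['ee_pos'][2]])-o['ee_pos']),o['tcp_rot'],np.degrees(x[2])+180)
E
```

```text
[ 0.4674  0.1231 -0.2526]
[[ 1.1687 -1.4536]
 [-1.7934 -2.5318]
 [-0.3036 -0.3287]
 [-0.4842 -0.8711]
 [-0.36   -0.056 ]
 [ 2.0228  1.5749]
 [-1.256   1.3228]
 [ 2.3135  2.6404]]
hex c [225.0774 371.4059] plate [194.1006 193.587 ] [193.0579 218.7769]
[ 0.5066 -0.1699  0.2839]
[[ 0.137  -1.1243]
 [-2.728  -0.0379]
 [-0.1264 -1.1099]
 [ 0.0237  3.4958]
 [ 3.1289  2.0607]]
grip xy [0.4659 0.1173 0.    ] slot3 [ 0.4937 -0.1257  0.    ]
delta tool [-0.0137  0.012   0.    ] [179.9989   0.0035 165.9697] 165.52900410344515
```

Call:
servo_tool:
  steps:
    - {"tx": -0.7, "ty": 0.6, "tz": 1.0, "turn": 0.008}
    - {"tx": -0.67, "ty": 0.6, "tz": 2.5, "turn": 0}
    - {"tx": 0, "ty": 0, "tz": 2.5, "turn": 0}
    - {"tx": 0, "ty": 0, "tz": 2.0, "turn": 0}
    - {"tx": 0, "ty": 0, "tz": 1.0, "turn": 0}

```text
time: 5.5
ee_pos: [0.4646, 0.1172, 0.1056]
tcp_rot: [-179.9, -0.2, 165.4]
contact_force: [-0.6, 0.2, -0.1]
width: 0.0339
grasp_force: 0.0
```

```bash
python3 - <<'E'
from h import *
w=get_image('wrist'); o=observe(); print(o['ee_pos'],o['tcp_rot'])
f=w['frame'][120:400,180:480,::-1]; cv2.imwrite('pics/w3.png',cv2.resize(f,None,fx=2,fy=2,interpolation=cv2.INTER_CUBIC))
E
```

```text
[0.464  0.1171 0.1048] [-179.9145   -0.2323  165.4213]
```

View pics/w3.png

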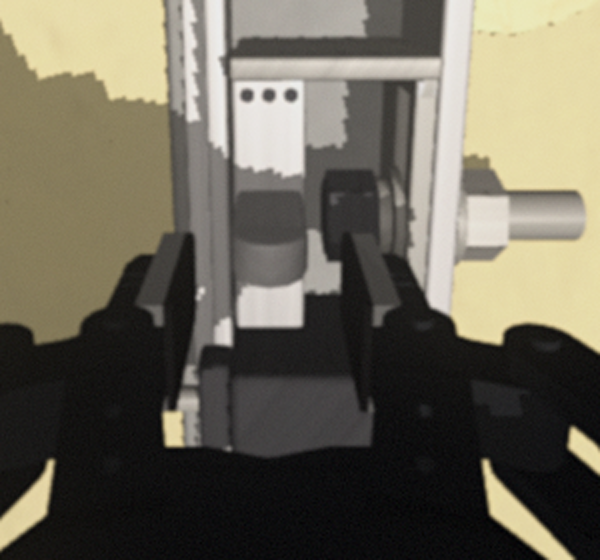

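The tab (200–285 row, centre column 270) lies midway between the pads (190 and 345), and the finger paths clear the hex head. I'll go down and close.

Call:
servo_tool:
  steps:
    - {"tx": -0.1, "ty": 0, "tz": 0.8, "turn": 0}
    - {"tx": 0, "ty": 0, "tz": 0.8, "turn": 0}
    - {"tx": 0, "ty": 0, "tz": 0.6, "turn": 0}
    - {"tx": 0, "ty": 0, "tz": 0, "turn": 0}

```text
time: 5.88
ee_pos: [0.4665, 0.117, 0.0852]
tcp_rot: [-180.0, -0.0, 165.6]
contact_force: [-0.5, -0.4, -0.7]
width: 0.0342
grasp_force: 0.0
```

Call:
servo_tool:
  steps:
    - {"tx": 0, "ty": 0, "tz": 0, "turn": 0}
    - {"tx": 0, "ty": 0, "tz": 0, "turn": 0}
    - {"tx": 0, "ty": 0, "tz": 0, "turn": 0}
    - {"tx": 0, "ty": 0, "tz": 0, "turn": 0}
  hand: 20
  grip_force: 30

```text
time: 6.22
ee_pos: [0.4671, 0.1171, 0.0863]
tcp_rot: [180.0, 0.0, 165.7]
contact_force: [0.1, 0.3, 0.5]
width: 0.0182
grasp_force: 29.5
```

Call:
servo_tool:
  steps:
    - {"tx": 0, "ty": 0, "tz": 0, "turn": 0}
    - {"tx": 0, "ty": 0, "tz": 0, "turn": 0}
  hand: 0
  grip_force: 50

```text
time: 6.38
ee_pos: [0.4671, 0.1171, 0.0863]
tcp_rot: [180.0, 0.0, 165.7]
contact_force: [-1.3, -0.3, 4.9]
width: 0.0173
grasp_force: 48.9
```

Call:
servo_tool:
  steps:
    - {"tx": 0, "ty": 0, "tz": -0.2, "turn": 0}
    - {"tx": 0, "ty": 0, "tz": -0.4, "turn": 0}
    - {"tx": 0, "ty": 0, "tz": -0.4, "turn": 0}

```text
time: 6.63
ee_pos: [0.4667, 0.117, 0.0961]
tcp_rot: [-180.0, -0.0, 165.7]
contact_force: [0.3, -0.4, -1.9]
width: 0.0175
grasp_force: 48.9
```

Call:
servo_tool:
  steps:
    - {"tx": 0, "ty": 0, "tz": -1.5, "turn": 0}
    - {"tx": 0, "ty": 0, "tz": -2.5, "turn": 0}
    - {"tx": 0, "ty": 0, "tz": -2.5, "turn": 0}
    - {"tx": 0, "ty": 0, "tz": -1.0, "turn": 0}
    - {"tx": -0.62, "ty": -1.63, "tz": 0, "turn": 0}
    - {"tx": -1.23, "ty": -3.27, "tz": 0, "turn": 0}
    - {"tx": -1.23, "ty": -3.27, "tz": 0, "turn": 0}
    - {"tx": -1.23, "ty": -3.27, "tz": 0, "turn": 0}
    - {"tx": -1.23, "ty": -3.27, "tz": 0, "turn": 0}
    - {"tx": -1.23, "ty": -3.27, "tz": 0, "turn": 0}
    - {"tx": -1.23, "ty": -3.27, "tz": 0, "turn": 0}
    - {"tx": -0.62, "ty": -1.63, "tz": 0, "turn": 0}
    - {"tx": 0, "ty": 0, "tz": 0, "turn": -0.107}
    - {"tx": 0, "ty": 0, "tz": 0, "turn": -0.107}
    - {"tx": 0, "ty": 0, "tz": 0, "turn": -0.107}
    - {"tx": 0, "ty": 0, "tz": 0, "turn": -0.107}
    - {"tx": 0, "ty": 0, "tz": 0, "turn": -0.107}
    - {"tx": 0, "ty": 0, "tz": 0, "turn": 0}
    - {"tx": 0, "ty": 0, "tz": 0, "turn": 0}

```text
time: 8.22
ee_pos: [0.4938, -0.1259, 0.1711]
tcp_rot: [-180.0, 0.0, -163.8]
contact_force: [0.2, -0.7, -2.0]
width: 0.0171
grasp_force: 49.2
```

```bash
python3 - <<'E'
from h import *
w=get_image('wrist'); np.save('w4.npy',w,allow_pickle=True); o=observe(); print(o['time'],o['ee_pos'],o['tcp_rot'],o['width'],o['contact_force'],w['eye'],w['rotation'])
f=w['frame'][60:360,150:470,::-1]; cv2.imwrite('pics/w4.png',cv2.resize(f,None,fx=2,fy=2,interpolation=cv2.INTER_CUBIC))
E
```

```text
8.2667 [ 0.4938 -0.1259  0.171 ] [ 179.9981   -0.0004 -163.8698] 0.017238826910518916 [ 0.5705  0.0168 -0.3841] [ 0.4283 -0.1447  0.297 ] [164.4638   0.0003 106.1561]
```

View pics/w4.png

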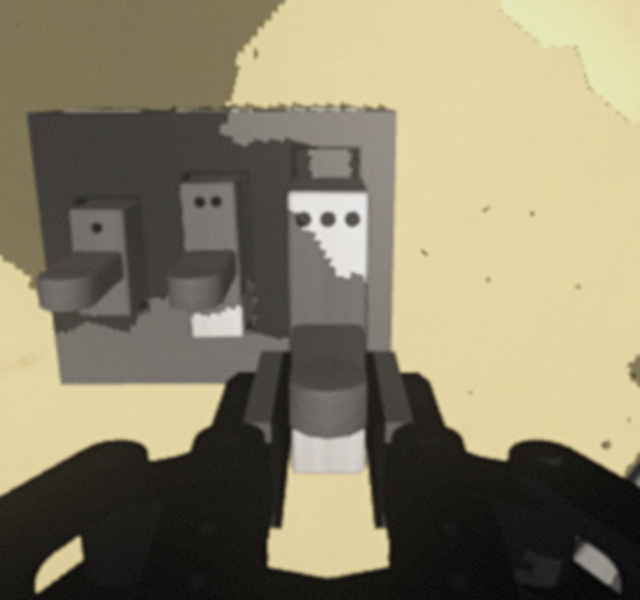

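The block hangs straight in the hand, with its foot corners at (288,192), (367,192), (292,471) and (365,471). Stand corners are at (28,113), (396,108) and (60,384), and the slot's front rim is at row 147, columns 291–360.

```bash
python3 - <<'E'
from h import *
w=np.load('w4.npy',allow_pickle=True).item()
c=lambda a,b:(150+(a+.5)/2-.5,60+(b+.5)/2-.5)
S=[((-60,-75,24),c(28,113)),((-60,75,24),c(396,108)),((60,-75,24),c(60,384)),((-46,31.5,24),c(291,147)),((-46,60.5,24),c(360,147))]
y,r=fit(w,S,[.5066,-.17,.284]);print(y);print(r)
z=124.8
B=[((-42.5,-11,z),c(288,192)),((-42.5,11,z),c(367,192)),((42.5,-11,z),c(292,471)),((42.5,11,z),c(365,471))]
b,r=fit(w,B,[.494,-.126,.284]);print(b);print(r)
s=to(y,[0,.046,0]);o=observe();R=Ro.from_euler('xyz',o['tcp_rot'],degrees=True).as_matrix()
print('slot',s,'delta tool mm',R.T@np.r_[s[:2]-b[:2],0]*1000,'yaw diff',y[2]-b[2], 'tcp vs block',R.T@np.r_[b[:2]-o['ee_pos'][:2],0]*1000)
E
```

```text
[ 0.5066 -0.1707  0.2871]
[[-0.67   -0.1782]
 [ 0.4094  1.3481]
 [ 0.2774  0.2195]
 [-0.4385 -0.3221]
 [ 0.3612 -0.5052]]
[ 0.4933 -0.1258  0.2853]
[[-1.0937 -0.7879]
 [ 1.1074 -0.9265]
 [-0.1737  1.6759]
 [ 0.1687  1.5678]]
slot [ 0.4936 -0.1265  0.    ] delta tool mm [-0.0559 -0.8074 -0.    ] yaw diff 0.0017746926663438911 tcp vs block [0.4665 0.2843 0.    ]
```

Call:
servo_tool:
  steps:
    - {"tx": 0, "ty": -0.07, "tz": 1.0, "turn": 0}
    - {"tx": 0, "ty": 0, "tz": 2.0, "turn": 0}
    - {"tx": 0, "ty": 0, "tz": 2.0, "turn": 0}
    - {"tx": 0, "ty": 0, "tz": 1.2, "turn": 0}
    - {"tx": 0, "ty": 0, "tz": 0.6, "turn": 0}
    - {"tx": 0, "ty": 0, "tz": 0.3, "turn": 0}
    - {"tx": 0, "ty": 0, "tz": 0.2, "turn": 0}
    - {"tx": 0, "ty": 0, "tz": 0, "turn": 0}
  grip_force: 30

```text
time: 8.93
ee_pos: [0.4943, -0.1267, 0.098]
tcp_rot: [-180.0, 0.0, -163.7]
contact_force: [-0.3, -0.9, -1.8]
width: 0.0174
grasp_force: 49.2
```

Call:
servo_tool:
  steps:
    - {"tx": 0, "ty": 0, "tz": 0.3, "turn": 0}
    - {"tx": 0, "ty": 0, "tz": 0.3, "turn": 0}
    - {"tx": 0, "ty": 0, "tz": 0.3, "turn": 0}
    - {"tx": 0, "ty": 0, "tz": 0.15, "turn": 0}
    - {"tx": 0, "ty": 0, "tz": 0.1, "turn": 0}
    - {"tx": 0, "ty": 0, "tz": 0.05, "turn": 0}
    - {"tx": 0, "ty": 0, "tz": 0, "turn": 0}

```text
time: 9.52
ee_pos: [0.494, -0.1267, 0.0864]
tcp_rot: [-180.0, 0.0, -163.7]
contact_force: [-3.9, 0.9, 4.9]
width: 0.0172
grasp_force: 50.0
```

Call:
servo_tool:
  steps:
    - {"tx": 0, "ty": 0, "tz": 0, "turn": 0}
    - {"tx": 0, "ty": 0, "tz": 0, "turn": 0}
    - {"tx": 0, "ty": 0, "tz": 0, "turn": 0}
    - {"tx": 0, "ty": 0, "tz": 0, "turn": 0}
    - {"tx": 0, "ty": 0, "tz": -0.3, "turn": 0}
    - {"tx": 0, "ty": 0, "tz": -1.0, "turn": 0}
    - {"tx": 0, "ty": 0, "tz": -2.0, "turn": 0}
    - {"tx": 0, "ty": 0, "tz": -3.0, "turn": 0}
    - {"tx": 0, "ty": 0, "tz": -3.0, "turn": 0}
    - {"tx": 0, "ty": 0, "tz": -1.7, "turn": 0}
    - {"tx": 0, "ty": 0, "tz": 0, "turn": 0}
  hand: 38

```text
time: 10.43
ee_pos: [0.4962, -0.1275, 0.2006]
tcp_rot: [-179.8, 0.3, -163.7]
contact_force: [-0.3, 0.0, 0.1]
width: 0.0323
grasp_force: 0.0
```

```bash
python3 - <<'E'
from h import *
w=get_image('wrist'); o=observe(); print(o['time'],o['ee_pos'],o['tcp_rot'],o['width'],o['joint_positions'])
f=w['frame'][60:360,100:500,::-1]; cv2.imwrite('pics/w5.png',cv2.resize(f,None,fx=1.5,fy=1.5,interpolation=cv2.INTER_CUBIC))
E
```

```text
10.4833 [ 0.4954 -0.1272  0.1984] [-179.8376    0.2023 -163.6558] 0.032894286223200876 [-22.5936  16.9662 -16.1781  56.5962   0.0008 -38.9375]
```

View pics/w5.png

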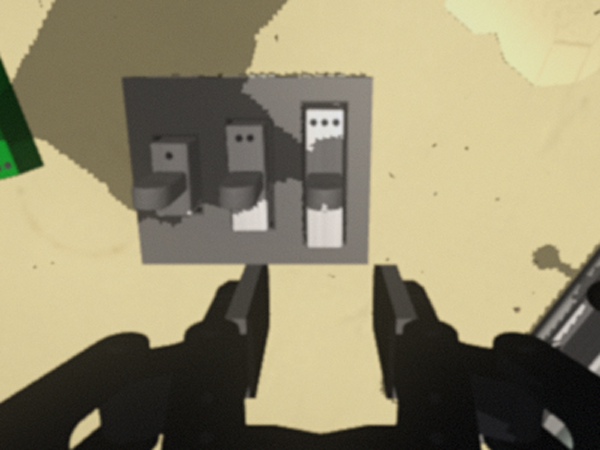

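The long block sits fully inside the three-dot slot at (325,175) with its dots at the front, and the other two blocks have not moved. Next is the bolt.

Call:
servo_tool:
  steps:
    - {"tx": -0.33, "ty": 1.64, "tz": 0, "turn": 0}
    - {"tx": -0.65, "ty": 3.27, "tz": 0, "turn": 0}
    - {"tx": -0.65, "ty": 3.27, "tz": 0, "turn": 0}
    - {"tx": -0.65, "ty": 3.27, "tz": 0, "turn": 0}
    - {"tx": -0.65, "ty": 3.27, "tz": 0, "turn": 0}
    - {"tx": -0.65, "ty": 3.27, "tz": 0, "turn": 0}
    - {"tx": -0.65, "ty": 3.27, "tz": 0, "turn": 0}
    - {"tx": -0.65, "ty": 3.27, "tz": 0, "turn": 0}
    - {"tx": -0.33, "ty": 1.64, "tz": 0, "turn": 0}
    - {"tx": 0, "ty": 0, "tz": 0, "turn": -0.115}
    - {"tx": 0, "ty": 0, "tz": 0, "turn": -0.115}
    - {"tx": 0, "ty": 0, "tz": 0, "turn": -0.115}
    - {"tx": 0, "ty": 0, "tz": 0, "turn": -0.115}
    - {"tx": 0, "ty": 0, "tz": 0, "turn": -0.115}
    - {"tx": 0, "ty": 0, "tz": 0, "turn": -0.115}
    - {"tx": 0, "ty": 0, "tz": 0, "turn": -0.115}
    - {"tx": 0, "ty": 0, "tz": 0, "turn": -0.115}
    - {"tx": 0, "ty": 0, "tz": 0, "turn": -0.115}
    - {"tx": 0, "ty": 0, "tz": 0, "turn": 0}
  hand: 46

```text
time: 12.07
ee_pos: [0.4698, 0.1391, 0.1951]
tcp_rot: [179.9, -0.0, -104.1]
contact_force: [0.0, -0.6, 0.3]
width: 0.0394
grasp_force: 0.0
```

Call:
servo_tool:
  steps:
    - {"tx": 0, "ty": 0, "tz": 2.0, "turn": 0}
    - {"tx": 0, "ty": 0, "tz": 2.5, "turn": 0}
    - {"tx": 0, "ty": 0, "tz": 1.5, "turn": 0}
    - {"tx": 0, "ty": 0, "tz": 0, "turn": 0}

```text
time: 12.4
ee_pos: [0.4679, 0.1388, 0.1328]
tcp_rot: [179.7, -0.1, -104.6]
contact_force: [-0.9, -0.8, -0.4]
width: 0.0393
grasp_force: 0.0
```

```bash
python3 - <<'E'
from h import *
w=get_image('wrist'); np.save('w6.npy',w,allow_pickle=True); o=observe(); print(o['time'],o['ee_pos'],o['tcp_rot'],o['width'],o['joint_positions'],w['eye'],w['rotation'])
f=w['frame'][80:380,130:510,::-1]; cv2.imwrite('pics/w6.png',cv2.resize(f,None,fx=2,fy=2,interpolation=cv2.INTER_CUBIC))
E
```

```text
12.45 [0.4688 0.1389 0.1345] [ 179.7916   -0.0855 -104.5339] 0.03918527053823574 [  7.9314  18.6479 -24.5161  47.0613   0.0006 -67.5346] [0.4513 0.0733 0.2589] [164.576   -0.3372 165.4259]
```

View pics/w6.png

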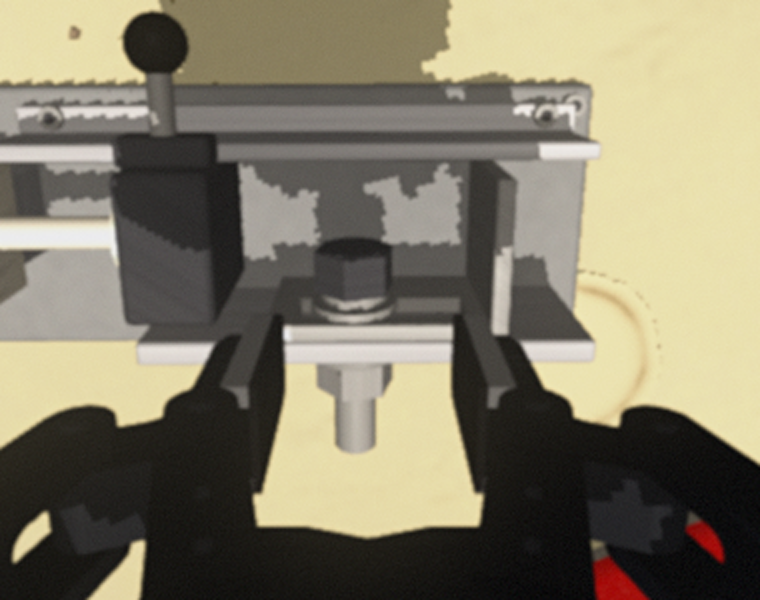

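The hex head spans columns 314–391 (centre 353) and the gap's top edges are at columns 212 and 495 (centre 353.5). The fingers' midplane is at about 369, so the tool has to shift a few millimetres towards +x of the dispenser.

```bash
python3 - <<'E'
from h import *
w=np.load('w6.npy',allow_pickle=True).item(); o=observe(); print(o['ee_pos'],o['tcp_rot'])
R=Ro.from_euler('xyz',o['tcp_rot'],degrees=True).as_matrix()
c=lambda a,b:(130+(a+.5)/2-.5,80+(b+.5)/2-.5)
for n,l,r,v,z in [('head',314,391,270,.055),('nut',318,391,375,.055),('thread',335,377,425,.048),('gap',212,495,240,.0665),('gap',211,495,310,.0665),('fing',283,455,318,.122)]:
    a,b=atz(w,c(l,v),z),atz(w,c(r,v),z); print(n,(a+b)/2,'width',np.linalg.norm(a-b)*1e3,'tool mm',R.T@((a+b)/2-o['ee_pos'])*1e3)
# yaw from lines: rail near-cheek edges
for l in [((0,152),(598,152),.046),((140,345),(592,345),.064)]:
    a,b=atz(w,c(*l[0]),l[2]),atz(w,c(*l[1]),l[2]); print('yaw',np.degrees(np.arctan2(*(a-b)[[1,0]])))
E
```

```text
[0.4688 0.1389 0.1345] [ 179.7916   -0.0855 -104.5339]
head [0.4722 0.1389 0.055 ] width 25.265040736910013 tool mm [-0.9157 -3.6398 79.4418]
nut [0.4814 0.1758 0.055 ] width 25.08087665241576 tool mm [-38.9326  -3.2154  79.3866]
thread [0.487  0.1988 0.048 ] width 15.268250239158146 tool mm [-62.6659  -2.939   86.3522]
gap [0.4682 0.1259 0.0665] width 86.50974981765282 tool mm [12.6419 -2.9548 67.9644]
gap [0.4743 0.148  0.0665] width 89.46142887336565 tool mm [-10.2994  -3.2575  67.9291]
fing [0.4647 0.1292 0.122 ] width 38.69497972655269 tool mm [10.3876  1.5189 12.4769]
yaw -14.623562792259847
yaw -14.732127870026465
```

Call:
servo_tool:
  steps:
    - {"tx": 0, "ty": -0.37, "tz": 0.5, "turn": 0}
    - {"tx": 0, "ty": 0, "tz": 1.0, "turn": 0}
    - {"tx": 0, "ty": 0, "tz": 1.0, "turn": 0}
    - {"tx": 0, "ty": 0, "tz": 0.5, "turn": 0}
    - {"tx": 0, "ty": 0, "tz": 0, "turn": 0}
    - {"tx": 0, "ty": 0, "tz": 0, "turn": 0}

```text
time: 12.95
ee_pos: [0.4744, 0.1383, 0.1064]
tcp_rot: [-180.0, 0.0, -104.4]
contact_force: [0.1, 0.5, -0.0]
width: 0.0394
grasp_force: 0.0
```

```bash
python3 - <<'E'
from h import *
o=observe(); print(o['time'],o['ee_pos'],o['tcp_rot'],o['contact_force'],o['width'])
R=Ro.from_euler('xyz',o['tcp_rot'],degrees=True).as_matrix()
print('to target tool mm',R.T@np.array([.4719-o['ee_pos'][0],.1379-o['ee_pos'][1],.044-o['ee_pos'][2]])*1e3)
E
```

```text
12.95 [0.4744 0.1383 0.1064] [-179.9725    0.0112 -104.3902] [ 0.0555  0.5352 -0.0128] 0.039385831753481475
to target tool mm [ 0.9731  2.3589 62.3835]
```

Call:
servo_tool:
  steps:
    - {"tx": 0.05, "ty": 0.16, "tz": 0, "turn": 0}
    - {"tx": 0, "ty": 0, "tz": 0.6, "turn": 0}
    - {"tx": 0, "ty": 0, "tz": 1.0, "turn": 0}
    - {"tx": 0, "ty": 0, "tz": 1.0, "turn": 0}
    - {"tx": 0, "ty": 0, "tz": 0.4, "turn": 0}
    - {"tx": 0, "ty": 0, "tz": 0, "turn": 0}
    - {"tx": 0, "ty": 0, "tz": 0, "turn": 0}
    - {"tx": 0, "ty": 0, "tz": 0, "turn": 0}

```text
time: 13.62
ee_pos: [0.4727, 0.1382, 0.0763]
tcp_rot: [-180.0, 0.0, -104.4]
contact_force: [0.3, 0.1, -0.4]
width: 0.0393
grasp_force: 0.0
```

```bash
python3 - <<'E'
from h import *
w=get_image('wrist'); save(w,'w7.png'); np.save('w7.npy',w,allow_pickle=True); o=observe(); print(o['time'],o['ee_pos'],o['tcp_rot'],o['contact_force'])
x=[.4674,.1231,-.253]
for l in ([0,.010,.062],[0,.017,.062],[0,.010,.048]): print(l,proj(w,to(x,l)))
u,v=proj(w,to(x,[0,.012,.060])).astype(int)
g=cv2.cvtColor(w['frame'],cv2.COLOR_RGB2GRAY)
for r in range(v-16,v+17,8): print(r,u-50,g[r-1:r+2,u-50:u+50].mean(0).astype(int).tolist())
E
```

```text
13.6667 [0.4727 0.1382 0.0764] [-179.9528    0.0191 -104.3572] [-0.6239  0.1917  0.499 ]
[0, 0.01, 0.062] [315.7945 243.8766]
[0, 0.017, 0.062] [315.7314 257.6618]
[0, 0.01, 0.048] [315.6217 232.5583]
230 265 [103, 105, 104, 103, 103, 104, 103, 102, 104, 103, 103, 103, 103, 103, 103, 102, 105, 106, 104, 104, 104, 104, 104, 103, 103, 104, 103, 97, 84, 63, 47, 39, 38, 38, 38, 37, 39, 38, 37, 38, 38, 37, 38, 39, 38, 37, 38, 37, 39, 38, 37, 39, 38, 37, 38, 37, 38, 38, 37, 38, 37, 37, 38, 38, 37, 40, 40, 48, 57, 62, 67, 75, 83, 89, 95, 101, 104, 105, 104, 104, 104, 104, 103, 104, 103, 103, 105, 105, 105, 104, 104, 104, 105, 105, 105, 104, 106, 105, 105, 104]
238 265 [70, 53, 39, 34, 34, 44, 71, 94, 104, 104, 103, 104, 106, 105, 105, 106, 106, 107, 106, 106, 107, 107, 98, 72, 51, 41, 38, 37, 38, 40, 39, 40, 40, 38, 38, 39, 38, 36, 38, 37, 36, 37, 37, 39, 38, 37, 37, 35, 37, 39, 38, 37, 40, 39, 37, 38, 35, 39, 38, 38, 38, 38, 36, 38, 38, 40, 40, 39, 42, 41, 41, 39, 37, 39, 54, 83, 100, 106, 106, 104, 105, 104, 105, 103, 105, 104, 104, 105, 105, 105, 100, 80, 51, 39, 33, 37, 49, 65, 75, 76]

[... 526 characters left out ...]
49, 48, 46, 48, 48, 48, 47, 49, 47, 48, 46, 47, 50, 48, 48, 48, 51, 53, 54, 53, 55, 55, 54, 54, 53, 55, 53, 54, 54, 53, 53, 55, 54, 55, 55, 53, 54, 54, 55, 54, 54, 55, 54, 53, 46, 46, 49, 55, 66, 70, 70, 69, 69, 70, 68, 70, 68, 70, 70, 68, 69, 70, 66, 56, 39, 28, 24, 25, 25, 25, 27, 29, 26]
262 265 [24, 26, 27, 25, 25, 25, 32, 46, 63, 70, 72, 70, 71, 70, 70, 70, 70, 70, 70, 71, 70, 69, 70, 72, 71, 67, 59, 56, 53, 52, 50, 49, 49, 48, 49, 47, 48, 48, 47, 47, 49, 49, 49, 51, 54, 56, 55, 54, 55, 54, 56, 55, 53, 55, 55, 55, 55, 55, 52, 53, 55, 54, 54, 56, 66, 81, 88, 90, 90, 90, 81, 65, 56, 64, 67, 69, 71, 71, 70, 70, 72, 70, 72, 70, 71, 69, 70, 71, 71, 66, 50, 33, 27, 26, 26, 24, 28, 26, 25, 25]
```

The image profile shows fingers and head centred on each other (313.8 against 313.7 px). I'll go down to depth.

Call:
servo_tool:
  steps:
    - {"tx": 0, "ty": 0, "tz": 0.5, "turn": 0}
    - {"tx": 0, "ty": 0, "tz": 0.8, "turn": 0}
    - {"tx": 0, "ty": 0, "tz": 0.8, "turn": 0}
    - {"tx": 0, "ty": 0, "tz": 0.7, "turn": 0}
    - {"tx": 0, "ty": 0, "tz": 0.4, "turn": 0}
    - {"tx": 0, "ty": 0, "tz": 0, "turn": 0}
    - {"tx": 0, "ty": 0, "tz": 0, "turn": 0}
  grip_force: 20

```text
time: 14.25
ee_pos: [0.472, 0.1381, 0.0435]
tcp_rot: [180.0, -0.0, -104.4]
contact_force: [-0.2, -0.3, 0.7]
width: 0.039
grasp_force: 0.0
```

Call:
servo_tool:
  steps:
    - {"tx": 0, "ty": 0, "tz": 0, "turn": 0}
    - {"tx": 0, "ty": 0, "tz": 0, "turn": 0}
    - {"tx": 0, "ty": 0, "tz": 0, "turn": 0}
  hand: 34
  grip_force: 20

```text
time: 14.5
ee_pos: [0.4726, 0.1382, 0.0442]
tcp_rot: [-180.0, 0.0, -104.4]
contact_force: [0.9, 0.5, -0.1]
width: 0.0287
grasp_force: 0.0
```

Call:
servo_tool:
  steps:
    - {"tx": 0, "ty": 0, "tz": 0, "turn": 0}
    - {"tx": 0, "ty": 0, "tz": 0, "turn": 0}
    - {"tx": 0, "ty": 0, "tz": 0, "turn": 0}
  hand: 31.5

```text
time: 14.75
ee_pos: [0.4724, 0.1382, 0.044]
tcp_rot: [-180.0, 0.0, -104.4]
contact_force: [-0.3, 0.7, -0.0]
width: 0.0264
grasp_force: 0.0
```

Call:
servo_tool:
  steps:
    - {"tx": 0, "ty": 0, "tz": 0, "turn": 0}
    - {"tx": 0, "ty": 0, "tz": 0, "turn": 0}
    - {"tx": 0, "ty": 0, "tz": 0, "turn": 0}
  hand: 30.2

```text
time: 15.0
ee_pos: [0.4723, 0.1382, 0.044]
tcp_rot: [-180.0, 0.0, -104.4]
contact_force: [-1.0, 0.3, 2.3]
width: 0.0259
grasp_force: 4.7
```

Call:
servo_tool:
  steps:
    - {"tx": 0, "ty": 0, "tz": 0, "turn": 0}
    - {"tx": 0, "ty": 0, "tz": 0, "turn": 0}
    - {"tx": 0, "ty": 0, "tz": 0, "turn": 0}
  hand: 29.2

```text
time: 15.25
ee_pos: [0.4723, 0.1382, 0.044]
tcp_rot: [-180.0, 0.0, -104.4]
contact_force: [-0.5, 0.5, 4.6]
width: 0.0253
grasp_force: 15.7
```

Call:
servo_tool:
  steps:
    - {"tx": 0, "ty": 0, "tz": 0, "turn": 0}
    - {"tx": 0, "ty": 0, "tz": 0, "turn": 0}
    - {"tx": 0, "ty": 0, "tz": 0, "turn": 0}
  hand: 27
  grip_force: 25

```text
time: 15.5
ee_pos: [0.4723, 0.1382, 0.0441]
tcp_rot: [-180.0, 0.0, -104.4]
contact_force: [-0.4, -0.3, 5.6]
width: 0.0247
grasp_force: 24.2
```

Call:
servo_tool:
  steps:
    - {"tx": 0, "ty": 0, "tz": 0, "turn": 0}
    - {"tx": 0, "ty": 0, "tz": 0, "turn": 0}
    - {"tx": 0, "ty": 0, "tz": 0, "turn": 0}
  hand: 20
  grip_force: 35

```text
time: 15.75
ee_pos: [0.4724, 0.1381, 0.0441]
tcp_rot: [-180.0, 0.0, -104.4]
contact_force: [-1.6, -0.5, 6.5]
width: 0.0247
grasp_force: 33.9
```

Call:
servo_tool:
  steps:
    - {"tx": 0, "ty": 0, "tz": 0, "turn": 0}
    - {"tx": 0, "ty": 0, "tz": 0, "turn": 0}
    - {"tx": 0, "ty": 0, "tz": 0, "turn": 0}
  hand: 0
  grip_force: 55

```text
time: 16.0
ee_pos: [0.4724, 0.1382, 0.0442]
tcp_rot: [-180.0, 0.0, -104.4]
contact_force: [-1.8, 0.1, 7.7]
width: 0.0241
grasp_force: 53.4
```

Call:
servo_tool:
  steps:
    - {"tx": 0, "ty": 0, "tz": 0, "turn": 0}
    - {"tx": 0, "ty": 0, "tz": 0, "turn": 0}
    - {"tx": 0, "ty": 0, "tz": 0, "turn": 0}
    - {"tx": 0, "ty": 0, "tz": 0, "turn": 0}
  grip_force: 75
  hand: 0

```text
time: 16.33
ee_pos: [0.4724, 0.1382, 0.0442]
tcp_rot: [-180.0, 0.0, -104.4]
contact_force: [-2.5, -0.1, 7.5]
width: 0.0231
grasp_force: 72.9
```

```bash
python3 - <<'E'
from h import *
o=observe(); print(o['time'],o['ee_pos'],o['tcp_rot'],o['contact_force'],o['wrist_torque'],o['width'],o['grasp_force'])
w=get_image('wrist'); save(w,'w8.png'); a=np.load('w7.npy',allow_pickle=True).item()
# stop plate x from edge profile along dispenser x, at y=0.0,z=.067, in both pictures
x=[.4674,.1231,-.253]
for n,p in(('before',a),('after',w)):
    g=cv2.cvtColor(p['frame'],cv2.COLOR_RGB2GRAY)
    for y,z in((.0,.067),(.01,.067)):
        q=[proj(p,to(x,[s/1000,y,z])) for s in np.arange(-60,-35,.5)]
        print(n,y,[int(cv2.getRectSubPix(g,(1,1),(float(u),float(v)))[0,0]) for u,v in q])
E
```

```text
16.3333 [0.4724 0.1382 0.0442] [-179.9802    0.0061 -104.3538] [-2.5194 -0.1052  7.5243] [-0.0528  0.4495  0.0177] 0.023110475856975028 72.91260559111834
before 0.0 [194, 195, 192, 193, 192, 193, 193, 192, 193, 195, 195, 196, 196, 194, 194, 194, 193, 192, 191, 190, 192, 193, 183, 155, 124, 118, 118, 120, 119, 120, 120, 121, 116, 104, 86, 70, 64, 64, 63, 63, 63, 62, 61, 60, 62, 59, 60, 61, 62, 62]
before 0.01 [192, 193, 194, 194, 194, 192, 194, 192, 193, 193, 192, 180, 142, 110, 108, 108, 110, 109, 111, 111, 110, 111, 103, 103, 110, 116, 116, 115, 116, 117, 118, 117, 113, 102, 86, 70, 62, 61, 62, 59, 61, 60, 61, 61, 59, 58, 59, 59, 60, 58]
after 0.0 [240, 240, 239, 239, 239, 240, 238, 218, 182, 186, 191, 192, 193, 191, 193, 193, 193, 193, 193, 194, 192, 191, 190, 166, 123, 116, 117, 117, 118, 118, 118, 118, 116, 104, 84, 67, 59, 60, 59, 61, 58, 61, 58, 56, 57, 56, 56, 57, 57, 58]
after 0.01 [237, 237, 237, 238, 238, 239, 236, 213, 179, 185, 192, 191, 184, 157, 110, 83, 82, 83, 84, 82, 82, 82, 80, 86, 84, 62, 35, 26, 21, 21, 22, 22, 23, 20, 21, 22, 21, 21, 22, 21, 21, 23, 20, 21, 18, 23, 22, 22, 24, 21]
```

```bash
python3 - <<'E'
from h import *
w=get_image('wrist'); np.save('w9.npy',w,allow_pickle=True)
x=[.4674,.1231,-.253]
g=cv2.cvtColor(w['frame'],cv2.COLOR_RGB2GRAY)
for y in(.010,.013,.017,.021): print(y,proj(w,to(x,[0,y,.062])),proj(w,to(x,[-.012,y,.055])),proj(w,to(x,[.012,y,.055])))
u,v=[int(t) for t in proj(w,to(x,[0,.014,.062]))]
for r in range(v-24,v+29,6): print(r,u-40,g[r-1:r+2,u-40:u+40].mean(0).astype(int).tolist())
E
```

```text
0.01 [315.7879 279.6293] [346.4533 270.4791] [284.8846 270.3458]
0.013 [315.7536 286.8549] [346.2286 277.3818] [285.0458 277.2505]
0.017 [315.7085 296.3415] [345.9333 286.452 ] [285.2576 286.3231]
0.021 [315.6642 305.6637] [345.6429 295.3731] [285.4659 295.2467]
265 275 [74, 73, 64, 44, 27, 22, 21, 23, 19, 22, 25, 31, 32, 33, 35, 33, 33, 32, 33, 33, 32, 33, 32, 32, 31, 33, 32, 33, 33, 32, 33, 32, 32, 31, 33, 32, 32, 34, 33, 33, 33, 33, 34, 33, 30, 32, 31, 33, 32, 34, 34, 32, 33, 33, 34, 34, 32, 35, 31, 34, 33, 34, 34, 33, 34, 33, 30, 29, 24, 19, 18, 21, 20, 24, 40, 61, 72, 73, 72, 73]
271 275 [98, 81, 51, 30, 25, 24, 22, 21, 21, 30, 34, 35, 32, 35, 32, 35, 36, 34, 34, 33, 31, 32, 32, 32, 33, 33, 32, 31, 30, 33, 31, 30, 32, 32, 33, 32, 30, 32, 31, 33, 33, 32, 31, 32, 31, 33, 32, 31, 33, 32, 32, 32, 30, 33, 33, 31, 30, 33, 34, 32, 36, 36, 38, 36, 35, 33, 33, 31, 26, 20, 18, 21, 24, 23, 25, 44, 74, 95, 98, 99]
277 275 [125, 110, 71, 38, 28, 28, 25, 22, 22, 32, 41, 43, 43, 44, 44, 44, 42, 41, 42, 41, 42, 41, 37, 38, 37, 38, 37, 37, 40, 40, 41, 42, 40, 41, 41, 41, 42, 41, 43, 42, 43, 43, 
[... 1447 characters left out ...]
 28, 23, 18, 17, 19, 19]
307 275 [20, 20, 22, 27, 27, 30, 26, 22, 19, 30, 48, 59, 64, 68, 72, 76, 77, 74, 68, 63, 56, 48, 44, 43, 42, 42, 41, 41, 43, 43, 42, 42, 44, 47, 47, 47, 49, 50, 49, 48, 49, 49, 48, 50, 50, 48, 49, 49, 48, 50, 48, 48, 48, 49, 50, 48, 49, 51, 51, 52, 55, 64, 66, 61, 56, 56, 58, 49, 32, 20, 19, 25, 28, 29, 28, 21, 19, 18, 17, 18]
313 275 [18, 20, 20, 26, 27, 28, 25, 24, 27, 45, 59, 63, 63, 63, 63, 65, 63, 67, 76, 84, 92, 95, 98, 99, 100, 102, 101, 98, 94, 84, 74, 64, 57, 57, 59, 64, 68, 74, 77, 82, 87, 91, 97, 100, 103, 105, 107, 112, 113, 114, 113, 112, 113, 110, 110, 106, 104, 100, 96, 90, 82, 73, 67, 64, 63, 62, 64, 62, 47, 28, 22, 26, 29, 28, 25, 20, 18, 20, 18, 18]
```

The ridge on the head is still off-centre, which puts the bolt at about 0.15 rad, and the fingers stopped at about 26 mm. The pads are probably resting on the washers, which are wider than the head and start at y 24. I'll open, back off 5.5 mm towards −y and close again.

Call:
servo_tool:
  steps:
    - {"tx": 0, "ty": 0, "tz": 0, "turn": 0}
    - {"tx": 0, "ty": 0, "tz": 0, "turn": 0}
    - {"tx": 0, "ty": 0, "tz": 0, "turn": 0}
    - {"tx": 0, "ty": 0, "tz": 0, "turn": 0}
    - {"tx": 0.25, "ty": 0, "tz": 0, "turn": 0}
    - {"tx": 0.3, "ty": 0, "tz": 0, "turn": 0}
    - {"tx": 0, "ty": 0, "tz": 0, "turn": 0}
    - {"tx": 0, "ty": 0, "tz": 0, "turn": 0}
  hand: 36
  grip_force: 20

```text
time: 17.1
ee_pos: [0.4709, 0.1326, 0.0439]
tcp_rot: [180.0, -0.0, -104.4]
contact_force: [0.3, 0.1, -0.3]
width: 0.0309
grasp_force: 0.0
```

Call:
servo_tool:
  steps:
    - {"tx": 0, "ty": 0, "tz": 0, "turn": 0}
    - {"tx": 0, "ty": 0, "tz": 0, "turn": 0}
    - {"tx": 0, "ty": 0, "tz": 0, "turn": 0}
  hand: 30.2

```text
time: 17.35
ee_pos: [0.4709, 0.1327, 0.0439]
tcp_rot: [-180.0, -0.0, -104.4]
contact_force: [-0.8, -0.0, 0.8]
width: 0.0257
grasp_force: 2.5
```

Call:
servo_tool:
  steps:
    - {"tx": 0, "ty": 0, "tz": 0, "turn": 0}
    - {"tx": 0, "ty": 0, "tz": 0, "turn": 0}
    - {"tx": 0, "ty": 0, "tz": 0, "turn": 0}
  hand: 29

```text
time: 17.6
ee_pos: [0.471, 0.1327, 0.044]
tcp_rot: [-180.0, -0.0, -104.4]
contact_force: [-1.2, -2.9, 2.8]
width: 0.0253
grasp_force: 13.9
```

Call:
servo_tool:
  steps:
    - {"tx": 0, "ty": 0, "tz": 0, "turn": 0}
    - {"tx": 0, "ty": 0, "tz": 0, "turn": 0}
    - {"tx": 0, "ty": 0, "tz": 0, "turn": 0}
  hand: 28

```text
time: 17.85
ee_pos: [0.471, 0.1327, 0.044]
tcp_rot: [-180.0, -0.0, -104.4]
contact_force: [-1.5, -2.3, 4.8]
width: 0.0247
grasp_force: 19.4
```

```bash
cat > ridge.py <<'E'
from h import *
def ridge(w):
    x=[.4674,.1231,-.253]; g=cv2.cvtColor(w['frame'],cv2.COLOR_RGB2GRAY).astype(float)
    u,v=[int(t) for t in proj(w,to(x,[0,.0135,.062]))]
    for y0 in (.012,.0135,.015,.018):
        v=int(proj(w,to(x,[0,y0,.062]))[1]); p=g[v-2:v+3,u-45:u+45].mean(0)
        print(v,u-45,p.astype(int).tolist())
if __name__=='__main__':
    o=observe(); print(o['time'],o['width'],o['grasp_force'],o['contact_force'],o['wrist_torque'])
    w=get_image('wrist'); save(w,'r%d.png'%w['shot']); ridge(w)
E
python3 ridge.py
```

```text
17.85 0.024664657878709844 19.449761901050806 [-1.4919 -2.3065  4.7754] [-0.4524  0.2886 -0.0027]
298 270 [19, 21, 21, 20, 21, 25, 28, 29, 30, 26, 20, 18, 21, 31, 39, 42, 42, 41, 42, 41, 42, 42, 41, 42, 42, 42, 42, 41, 43, 41, 43, 42, 42, 43, 41, 43, 43, 45, 48, 49, 49, 49, 49, 49, 49, 49, 50, 50, 50, 50, 49, 50, 48, 49, 49, 49, 49, 50, 49, 48, 50, 48, 47, 49, 48, 48, 49, 47, 47, 48, 44, 39, 34, 27, 19, 15, 16, 19, 25, 28, 28, 28, 22, 19, 17, 19, 18, 20, 17, 19]
301 270 [19, 20, 21, 19, 20, 23, 27, 29, 29, 26, 21, 19, 20, 29, 39, 42, 42, 41, 42, 41, 42, 41, 41, 42, 41, 42, 42, 40, 43, 41, 42, 42, 41, 42, 41, 42, 44, 45, 49, 48, 49, 48, 48, 48, 48, 49, 49, 49, 49, 48, 48, 50, 48, 48, 48, 47, 48, 48, 47, 47, 48, 48, 47, 47, 48, 48, 47, 47, 48, 47, 45, 38, 37, 32, 23, 18, 15, 18, 24, 28, 28, 27, 22, 18, 18, 18, 17, 18, 18, 17]
305 270 [20, 19, 20, 18, 19, 22, 26, 29, 28, 26, 22, 18, 20, 28, 37, 40, 41, 41, 42, 41, 42, 42, 43, 41, 41, 41, 42, 41, 42, 40, 41, 42, 41, 41, 41, 40, 43, 46, 46, 47, 49, 47, 46, 46, 47, 48, 47, 48, 47, 47, 47, 48, 47, 49, 46, 47, 47, 47, 48, 48, 47, 48, 47, 48, 48, 48, 48, 48, 49, 48, 46, 37, 43, 49, 37, 23, 16, 19, 27, 27, 28, 26, 21, 17, 17, 16, 16, 17, 19, 17]
312 270 [17, 19, 20, 18, 18, 22, 27, 28, 28, 26, 22, 21, 36, 52, 59, 57, 55, 52, 48, 43, 41, 41, 40, 40, 41, 40, 40, 41, 40, 40, 41, 40, 41, 41, 42, 41, 43, 44, 48, 48, 49, 49, 48, 48, 49, 49, 48, 49, 48, 48, 49, 48, 47, 48, 48, 48, 47, 46, 48, 46, 47, 46, 47, 46, 45, 46, 47, 51, 63, 70, 63, 54, 57, 63, 58, 40, 23, 20, 25, 28, 27, 25, 21, 16, 16, 18, 17, 16, 17, 18]
```

Call:
servo_tool:
  steps:
    - {"tx": 0, "ty": 0, "tz": 0, "turn": 0}
    - {"tx": 0, "ty": 0, "tz": 0, "turn": 0}
    - {"tx": 0, "ty": 0, "tz": 0, "turn": 0}
    - {"tx": 0, "ty": 0, "tz": 0, "turn": 0}
  hand: 10
  grip_force: 45

```text
time: 18.23
ee_pos: [0.471, 0.1327, 0.0441]
tcp_rot: [-180.0, -0.0, -104.4]
contact_force: [-1.9, -2.2, 5.6]
width: 0.0239
grasp_force: 43.7
```

```bash
python3 ridge.py
```

```text
18.2333 0.02388084674810774 43.67992468178272 [-1.8897 -2.1993  5.5694] [-0.5093  0.3385  0.0445]
298 270 [19, 20, 21, 19, 19, 20, 22, 27, 27, 29, 28, 24, 18, 21, 29, 37, 43, 42, 42, 41, 41, 41, 43, 41, 42, 41, 43, 41, 42, 42, 42, 42, 42, 42, 43, 43, 42, 43, 47, 49, 48, 49, 49, 50, 49, 49, 50, 49, 50, 49, 49, 49, 48, 49, 49, 48, 49, 50, 49, 49, 48, 49, 48, 48, 48, 48, 48, 47, 48, 48, 46, 39, 30, 20, 16, 17, 22, 27, 29, 28, 27, 22, 19, 19, 17, 20, 20, 19, 21, 20]
301 270 [19, 20, 20, 20, 20, 18, 21, 26, 29, 28, 27, 25, 19, 20, 29, 38, 41, 42, 43, 42, 42, 41, 41, 41, 42, 41, 41, 41, 42, 42, 42, 42, 43, 42, 42, 43, 42, 43, 46, 49, 48, 49, 48, 49, 48, 49, 48, 49, 48, 48, 48, 48, 47, 48, 48, 46, 47, 48, 48, 47, 47, 49, 47, 47, 47, 48, 48, 46, 47, 49, 46, 39, 31, 23, 14, 17, 21, 27, 27, 28, 27, 20, 18, 18, 17, 18, 18, 18, 18, 18]
305 270 [18, 20, 19, 19, 21, 18, 19, 23, 27, 29, 27, 24, 19, 18, 27, 37, 39, 41, 42, 41, 41, 42, 43, 42, 41, 42, 41, 42, 43, 41, 41, 42, 42, 41, 41, 42, 42, 44, 46, 48, 48, 48, 47, 47, 48, 47, 47, 48, 47, 47, 48, 47, 48, 48, 48, 47, 47, 48, 47, 48, 48, 49, 48, 49, 49, 49, 48, 48, 48, 49, 44, 40, 34, 28, 18, 17, 22, 27, 28, 28, 25, 21, 18, 17, 17, 17, 18, 17, 19, 18]
311 270 [18, 17, 19, 19, 19, 17, 18, 24, 26, 28, 27, 23, 20, 27, 44, 49, 49, 48, 43, 42, 40, 39, 40, 41, 40, 41, 39, 40, 41, 41, 41, 41, 42, 42, 41, 42, 40, 43, 46, 48, 48, 48, 48, 48, 48, 48, 48, 48, 49, 49, 48, 48, 48, 47, 48, 48, 47, 48, 48, 48, 47, 47, 46, 47, 49, 51, 53, 57, 61, 64, 62, 55, 53, 51, 34, 20, 23, 27, 28, 28, 25, 21, 18, 16, 17, 16, 19, 19, 18, 19]
```

The bolt is still turned by about 0.15 rad. I'll release, back off a little more in y, close lightly, and move up and down under light grip so that sliding breaks the friction and the head seats.

Call:
servo_tool:
  steps:
    - {"tx": 0, "ty": 0, "tz": 0, "turn": 0}
    - {"tx": 0, "ty": 0, "tz": 0, "turn": 0}
    - {"tx": 0, "ty": 0, "tz": 0, "turn": 0}
    - {"tx": 0.2, "ty": 0, "tz": -0.2, "turn": 0}
    - {"tx": 0, "ty": 0, "tz": 0, "turn": 0}
    - {"tx": 0, "ty": 0, "tz": 0, "turn": 0}
  hand: 36
  grip_force: 20

```text
time: 18.78
ee_pos: [0.4705, 0.1308, 0.046]
tcp_rot: [-180.0, 0.0, -104.4]
contact_force: [0.6, -0.0, 0.4]
width: 0.0309
grasp_force: 0.0
```

Call:
servo_tool:
  steps:
    - {"tx": 0, "ty": 0, "tz": 0, "turn": 0}
    - {"tx": 0, "ty": 0, "tz": 0, "turn": 0}
    - {"tx": 0, "ty": 0, "tz": 0, "turn": 0}
  hand: 29

```text
time: 19.03
ee_pos: [0.4705, 0.1309, 0.046]
tcp_rot: [-180.0, -0.0, -104.4]
contact_force: [-1.0, 0.1, 3.1]
width: 0.025
grasp_force: 10.5
```

Call:
servo_tool:
  steps:
    - {"tx": 0, "ty": 0, "tz": -0.15, "turn": 0}
    - {"tx": 0, "ty": 0, "tz": -0.15, "turn": 0}
    - {"tx": 0, "ty": 0, "tz": -0.15, "turn": 0}
  hand: 20

```text
time: 19.28
ee_pos: [0.4704, 0.1308, 0.0499]
tcp_rot: [180.0, -0.0, -104.4]
contact_force: [4.3, 0.2, -16.0]
width: 0.0232
grasp_force: 20.6
```

Call:
servo_tool:
  steps:
    - {"tx": 0, "ty": 0, "tz": 0.15, "turn": 0}
    - {"tx": 0, "ty": 0, "tz": 0.15, "turn": 0}
    - {"tx": 0, "ty": 0, "tz": 0.15, "turn": 0}
    - {"tx": 0, "ty": 0, "tz": 0.15, "turn": 0}

```text
time: 19.62
ee_pos: [0.4706, 0.1311, 0.0458]
tcp_rot: [-180.0, 0.0, -104.3]
contact_force: [-5.7, -0.7, 21.1]
width: 0.0233
grasp_force: 26.4
```

```bash
python3 ridge.py
```

```text
19.6167 0.023307454764243455 26.361559946089983 [-5.7198 -0.7424 21.0507] [0.091  1.1627 0.0306]
299 270 [20, 22, 19, 20, 19, 19, 21, 23, 27, 28, 29, 25, 22, 18, 25, 37, 44, 44, 45, 43, 43, 45, 46, 44, 44, 45, 45, 45, 46, 45, 45, 45, 45, 45, 46, 46, 46, 45, 45, 45, 46, 45, 44, 44, 45, 46, 46, 48, 46, 46, 48, 47, 49, 48, 48, 46, 48, 47, 47, 45, 48, 48, 47, 46, 46, 46, 48, 47, 46, 46, 47, 47, 41, 28, 18, 19, 26, 28, 29, 28, 27, 21, 20, 17, 18, 21, 20, 18, 18, 20]
302 270 [19, 21, 19, 18, 19, 19, 20, 23, 27, 29, 29, 24, 22, 19, 23, 35, 43, 44, 45, 44, 44, 44, 45, 45, 44, 44, 44, 45, 45, 44, 44, 44, 44, 45, 45, 44, 45, 44, 45, 44, 44, 45, 45, 46, 47, 47, 47, 47, 47, 47, 46, 47, 47, 47, 46, 46, 46, 46, 46, 46, 46, 47, 46, 47, 47, 47, 46, 47, 46, 46, 51, 52, 46, 29, 17, 19, 26, 28, 27, 27, 24, 18, 19, 17, 20, 19, 17, 20, 19, 18]
306 270 [19, 20, 20, 20, 19, 20, 18, 23, 25, 29, 29, 25, 22, 18, 22, 34, 43, 44, 45, 45, 44, 46, 44, 44, 45, 44, 45, 45, 44, 45, 44, 44, 42, 45, 44, 44, 44, 45, 44, 45, 45, 44, 44, 46, 45, 47, 46, 47, 46, 46, 45, 47, 46, 46, 46, 46, 47, 46, 46, 48, 46, 46, 47, 48, 49, 50, 55, 62, 67, 70, 77, 78, 66, 38, 21, 20, 25, 29, 28, 25, 22, 18, 18, 19, 18, 18, 19, 18, 19, 18]
313 270 [17, 19, 17, 20, 19, 19, 17, 21, 25, 27, 28, 25, 22, 25, 46, 66, 71, 70, 61, 50, 44, 42, 43, 43, 43, 44, 42, 43, 43, 43, 44, 44, 44, 44, 45, 44, 44, 44, 44, 44, 44, 44, 45, 45, 46, 47, 47, 46, 47, 46, 47, 46, 47, 46, 46, 46, 45, 47, 43, 45, 46, 53, 67, 76, 80, 80, 79, 80, 81, 79, 81, 82, 77, 59, 35, 21, 25, 27, 28, 26, 22, 18, 18, 18, 18, 17, 18, 18, 19, 19]
```

It is seated: the width fell to 23.2 mm at 20 N and the ridge is now centred (44 against 43.8). I'll relieve the vertical load, then grip firmly.

Call:
servo_tool:
  steps:
    - {"tx": 0, "ty": 0, "tz": -0.06, "turn": 0}
    - {"tx": 0, "ty": 0, "tz": 0, "turn": 0}

```text
time: 19.83
ee_pos: [0.4705, 0.1311, 0.0457]
tcp_rot: [-180.0, 0.0, -104.3]
contact_force: [-2.6, 0.2, 9.8]
width: 0.0232
grasp_force: 25.4
```

Call:
servo_tool:
  steps:
    - {"tx": 0, "ty": 0, "tz": -0.04, "turn": 0}
    - {"tx": 0, "ty": 0, "tz": 0, "turn": 0}

```text
time: 20.0
ee_pos: [0.4705, 0.1311, 0.0457]
tcp_rot: [-180.0, 0.0, -104.3]
contact_force: [-2.6, 2.0, 6.2]
width: 0.0237
grasp_force: 25.1
```

Call:
servo_tool:
  steps:
    - {"tx": 0, "ty": 0, "tz": -0.03, "turn": 0}
    - {"tx": 0, "ty": 0, "tz": 0, "turn": 0}
    - {"tx": 0, "ty": 0, "tz": 0, "turn": 0}
  hand: 0
  grip_force: 45

```text
time: 20.25
ee_pos: [0.4705, 0.1311, 0.0458]
tcp_rot: [-180.0, 0.0, -104.3]
contact_force: [-1.7, 2.3, 3.5]
width: 0.0228
grasp_force: 44.5
```

Call:
servo_tool:
  steps:
    - {"tx": 0, "ty": 0, "tz": 0, "turn": 0}
    - {"tx": 0, "ty": 0, "tz": 0, "turn": 0}
    - {"tx": 0, "ty": 0, "tz": 0, "turn": 0}
    - {"tx": 0, "ty": 0, "tz": 0, "turn": 0}
  hand: 0
  grip_force: 75

```text
time: 20.58
ee_pos: [0.4705, 0.1311, 0.0459]
tcp_rot: [-180.0, 0.0, -104.4]
contact_force: [-2.2, 2.2, 6.0]
width: 0.0221
grasp_force: 73.1
```

```bash
python3 ridge.py; python3 - <<'E'
from h import *
w=get_image('wrist'); a=np.load('w7.npy',allow_pickle=True).item(); x=[.4674,.1231,-.253]
for n,p in(('before',a),('after',w)):
    g=cv2.cvtColor(p['frame'],cv2.COLOR_RGB2GRAY); q=[proj(p,to(x,[s/1000,0,.067])) for s in np.arange(-52,-38,.5)]
    print(n,[int(cv2.getRectSubPix(g,(1,1),(float(u),float(v)))[0,0]) for u,v in q])
E
```

```text
20.5833 0.02214266644380631 73.07149847969413 [-2.179   2.196   5.9603] [0.4623 0.3574 0.0235]
299 270 [21, 19, 19, 21, 20, 21, 20, 21, 21, 25, 28, 29, 28, 24, 19, 21, 32, 39, 45, 45, 43, 43, 44, 45, 45, 45, 44, 45, 45, 45, 45, 45, 45, 45, 46, 46, 46, 45, 46, 45, 46, 44, 45, 43, 45, 46, 48, 47, 46, 48, 47, 47, 48, 47, 48, 47, 47, 48, 47, 48, 46, 47, 47, 47, 46, 46, 47, 47, 47, 47, 44, 34, 22, 19, 21, 28, 29, 28, 25, 22, 17, 19, 20, 16, 19, 20, 20, 20, 19, 19]
302 270 [19, 20, 19, 19, 20, 21, 20, 21, 21, 24, 28, 28, 28, 25, 21, 21, 30, 40, 43, 44, 43, 44, 45, 45, 44, 44, 44, 44, 45, 44, 44, 45, 44, 46, 43, 46, 46, 44, 45, 45, 44, 46, 46, 45, 46, 47, 48, 47, 47, 47, 46, 47, 47, 47, 47, 47, 45, 48, 46, 47, 47, 46, 47, 46, 46, 47, 46, 47, 47, 47, 46, 37, 24, 20, 21, 28, 29, 28, 25, 21, 17, 19, 20, 16, 17, 19, 19, 19, 19, 19]
306 270 [20, 19, 18, 20, 19, 19, 20, 20, 20, 23, 26, 27, 28, 24, 21, 20, 29, 39, 43, 44, 46, 43, 45, 45, 44, 45, 46, 44, 45, 45, 43, 45, 45, 44, 45, 44, 45, 44, 45, 44, 43, 45, 43, 46, 46, 46, 47, 46, 47, 46, 45, 47, 46, 47, 47, 46, 45, 46, 45, 47, 46, 47, 48, 47, 50, 54, 57, 62, 67, 72, 69, 52, 30, 19, 23, 26, 30, 27, 23, 18, 18, 18, 19, 18, 19, 20, 18, 20, 18, 20]
312 270 [18, 19, 18, 18, 20, 19, 20, 19, 18, 21, 26, 29, 27, 25, 21, 34, 53, 60, 55, 46, 43, 43, 42, 43, 42, 44, 43, 43, 44, 44, 44, 44, 44, 44, 44, 45, 46, 44, 46, 45, 45, 45, 45, 44, 45, 46, 47, 46, 47, 47, 48, 47, 48, 46, 47, 46, 46, 46, 47, 44, 45, 51, 64, 76, 79, 80, 80, 79, 80, 81, 81, 71, 45, 23, 22, 28, 29, 26, 21, 19, 18, 17, 18, 17, 17, 19, 18, 18, 17, 17]
before [193, 192, 191, 190, 192, 193, 183, 155, 124, 118, 118, 120, 119, 120, 120, 121, 116, 104, 86, 70, 64, 64, 63, 63, 63, 62, 61, 60]
after [193, 193, 193, 194, 194, 181, 135, 106, 110, 115, 115, 117, 116, 116, 116, 117, 112, 102, 85, 66, 59, 58, 57, 58, 55, 55, 54, 54]
```

```bash
python3 -c "
from station import hand_in; print(hand_in())"
```

```text
the job is handed in; nothing more can be done
None
```

The long block is fully down in its three-dot slot, and the bolt head is gripped across two flats at about 73 N; pictures showed the stop unmoved and the other two blocks in place, but I didn't re-check the vial (the arm never went near it), and the job is handed in.

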